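# Steady the swinging scale hook and hang the steel check weight

### The arm

A 6-joint arm with a two-finger parallel gripper is mounted at the origin on a cart in front of the work surface, level with it; the furniture and walls round the work are solid. World frame = base frame: x ahead of the robot, y to its left, z up, the work surface at z = 0. Lengths are in m, angles in degrees, forces in N, time in s.
With the tool pointing down it reaches from about 0.3 to 0.75 m from the base axis. Payload 8.5 kg.
Tool frame: the origin (TCP) lies at the very end of the fingers, on their centre line; the grasp point (between the pads) lies 19 mm behind it (env.tcp_to_grasp is the distance from the TCP to the grasp point, in m); z points along the fingers, y is the line along which they close (so a half turn about z gives the same grasp; the last joint's range is limited). The gripper opens to 85 mm and grips with 20 to 120 N. Pads are 22 mm wide; open, the fingers measure 114 mm over their backs; the gripper's body (76 mm by 85 mm) begins 54 mm behind the grasp point. The pads swing forward as they close: fully open they stand 13 mm farther back than shut.
Start: joints at [-77.366, 21.807, 74.336, -0, 83.858, -12.336], TCP at [0.232, -0.499, 0.231] pointing down, gripper open.
Joint ranges: [-178.18, 178.18], [-50.72, 133.34], [12.68, 142.11], [-81.47, 261.47], [9.98, 163.14], [-165.26, 165.26]. Speed limits (degrees/s): [136.94, 136.94, 180, 180, 180, 180].

### API

Orientations are given as a 3x3 rotation matrix whose columns are the frame's x, y, z axes.
In Python, from rig import status, get_image, env gives the robot as it stands.
- The arm moves only by the shell command python3 -m handwheel 'ROWS' [FORCE]. ROWS is text: rows parted by semicolons, each of 7 numbers parted by spaces: the shift along the world's x, y, z in cm, then the turn, a rotation vector about the world's x, y, z in degrees, then the opening, from 0 (shut) to 1 (fully open). In form: dx dy dz wx wy wz gripper; .... A call has 1 to 8 rows; each row is the pose to reach, as a shift and turn from the pose commanded when the call began; what a row does not reach only later rows make up. A row lasts 1/12 s, in which the tool goes at most 41.7 mm and 7.16 degrees, less where a joint would pass 70% of its speed; a pose out of reach is approached as far as the arm can. A call with a gripper value outside its range is refused whole. The fingers move at their own pace and stop on an object; FORCE is the grip in N (left out, the last holds). Time passes only in rows, so rows that repeat a pose let the fingers close. It gives the time, the measured TCP pose, the force, the opening and the grip force at its end, in the units of the state.
- status.observe(): the state, without advancing time (a new reading comes with each control period).
- get_image(name): name is "side" or "top"; returns a dict with "color" (384x512x3 uint8, red, green, blue), "vertical_fov" (degrees; the focal length in pixels is half the picture's height over the tangent of half this angle, whatever the lens; pixels are square), "cx", "cy" (the principal point, pixels), "xyz" and "orientation" of the camera in the world. Camera axes: x right, y down, z forward; pixel columns grow to the right and rows downward; lengths in m; the calibration is good to about 2 mm. A picture is of the moment at which its call begins. There is no depth.
- env.close_job(): hands the job in; it is judged then, once.
The state is a dict: "time_s": time; "q": joint angles; "qvel": joint speeds; "joint_efforts": joint torques, N m; "position": TCP position; "tool_rot": TCP orientation; "ft_force": force on the tool from outside, world axes, zero at the start; "wrist_torque": the same for the moment, N m; "grip_width": finger opening in m; "gripper_force": force on a finger pad.
Only numpy, scipy, OpenCV 4.12 (cv2) and the standard library are available. Lean on these libraries where they do the work, as an engineer would, in place of code of your own. Each camera call takes 0.05 s, during which the arm holds its last target. There are 200 camera calls.

### The job

The drop hook of the bench load-cell stand is swinging: stop it with a touch so that it hangs still, and only then hang the steel check weight on it, with the hook's toe through the weight's eye. Leave the weight hanging quietly in the bend of the hook, and do not disturb the brass weight, the amber bottle or the vial.

Things in the scene. Friction and masses are not known exactly. Their poses are not given: they have to be found in the camera images.
- scale_stand: Load-cell stand fixed to the table: grey base plate 100x130x14 mm, steel post 269 mm tall, short horizontal arm with its axis at 225 mm height. Origin on the table plumb under the hook's pivot; +z up; -x (toward the robot, turned by the stand's yaw) is the way the hook's toe points. Base, post and arm lie on the +x side: the base plate covers x 25 to 125 mm, post at x = 85 mm, arm 22 mm wide and 26 mm high from the post to x = 10 mm; the pivot pin ends at x = -9 mm.
- hook (a joint): Swing angle of the drop hook (red wire below a small brass swivel, 0.1 kg), rad, 0 = plumb, limits +-0.9. Its pivot axis is the stand's x axis at 225 mm height: it swings sideways (stand's y); positive = toward the stand's +y. Nearly frictionless: it starts at 0.35 to 0.55 rad, swings with a period of 0.55 s and takes minutes to come to rest by itself. It cannot move along x.
- hook_seat (a point): Middle of the lowest bend of the hook's toe, on the axis of its 7 mm round wire; axes as the stand's, swinging with the hook. With the hook plumb it lies at x = -72, y = 0, z = 133 mm in the stand's frame. The shank hangs from the pivot down to the toe at x = 0; the toe runs level from there toward -x, 4 mm higher than the seat, dips to the seat and ends in an upturned tip at x = -93 mm whose top is 16 mm above this point and whose front is at x = -97 mm.
- steel_weight: Steel check weight, loose, about 0.3 kg (0.2 to 0.4), 121 mm tall: cylinder 44 mm diameter and 42 mm high, on it an upright ring eye (46 mm outside, 33 mm hole, 6 mm wire) and on top a lifting tab. Origin at the centre of its underside, z up; the hole of the eye runs along x, the ring lies in the y-z plane; half a turn about z gives the same part.
- steel_weight_eye (a point): Centre of the hole of the steel weight's eye, 65 mm above its underside. Hung on the hook it lies about 13 mm below hook_seat.
- steel_weight_grip (a point): Grip point in the steel weight's lifting tab, 109 mm above its underside. The tab is a flat block 22 mm along x, 12 mm thick along y, from 87 to 121 mm above the underside; pinch it across y.
- brass_weight: Smaller brass weight of the same make (cylinder 36 mm diameter and 34 mm high, 113 mm tall overall), loose, to be left alone. Origin at the centre of its underside.
- amber_bottle: Amber screw-cap bottle, 46 mm diameter, 93 mm tall, loose, to be left alone. Origin at the centre of its underside.
- vial: Small clear vial with white cap, 28 mm diameter, 57 mm tall, loose, to be left alone. Origin at the centre of its underside.
Things that resemble listed ones, but are neither listed nor needed, are in the scene too. Leave any purple look-alike of the steel_weight alone.

How it is judged:
By the outcome, as a careful person would: the job done as asked, in the order asked, and still so for the second after the job is handed in, with the robot touching nothing.
It also fails if it takes over 72 s, if anything falls off the work surface, if the arm or the gripper's body presses on something with over 40 N, if the wrist force passes 120 N, or if a joint passes its speed limit or range.

## Working session

There is one attempt and no reset: what is moved stays moved. The work goes in short steps, Python scripts to look and compute and a shell command to move; the robot and the scene stay as the last step left them, time stands still between calls to the robot, and variables do not carry over. Pictures are saved under pics/ and viewed, at most 13 in all, crops included, and the job is handed in when it is done.

```bash
mkdir -p pics; cat > h.py <<'E'
import numpy as np, cv2
from rig import status, get_image, env
def snap(n,tag):
    im=get_image(n); cv2.imwrite(f'pics/{tag}.png',im['color'][:,:,::-1]); return im
def ray(im,u,v):
    f=192/np.tan(np.radians(im['vertical_fov']/2))
    d=np.array(im['orientation'])@np.array([(u-im['cx'])/f,(v-im['cy'])/f,1.]); return np.array(im['xyz']),d
def onz(im,u,v,z):
    o,d=ray(im,u,v); return o+d*(z-o[2])/d[2]
def tri(a,pa,b,pb):
    o1,d1=ray(a,*pa);o2,d2=ray(b,*pb)
    s=np.linalg.lstsq(np.c_[d1,-d2],o2-o1,rcond=None)[0]
    p,q=o1+s[0]*d1,o2+s[1]*d2; return (p+q)/2,np.linalg.norm(p-q)
def proj(im,p):
    f=192/np.tan(np.radians(im['vertical_fov']/2)); c=np.array(im['orientation']).T@(np.array(p)-im['xyz'])
    return np.array([im['cx']+f*c[0]/c[2],im['cy']+f*c[1]/c[2]])
E
python3 - <<'E'
from h import *
import pickle
a=snap('side','s1');b=snap('top','t1');pickle.dump((a,b),open('p1.pkl','wb'))
for i in(a,b):print(i['xyz'],np.round(i['orientation'],3).tolist(),i['vertical_fov'],i['cx'],i['cy'])
cv2.imwrite('pics/both1.png',np.hstack([cv2.resize(x['color'],(400,300),interpolation=cv2.INTER_AREA) for x in(a,b)])[:,:,::-1])
E
```

```text
[0.17043718 0.95965689 0.79424087] [[-0.931, -0.2, 0.306], [-0.365, 0.487, -0.793], [0.009, -0.85, -0.527]] 50.897962958718786 255.45311528705386 187.258493120502
[ 0.27889748 -0.0070807   1.65016924] [[0.027, -0.984, 0.176], [-1.0, -0.027, -0.002], [0.007, -0.176, -0.984]] 42.913821947551476 254.7931669751311 185.41341125122545
```

View pics/s1.png

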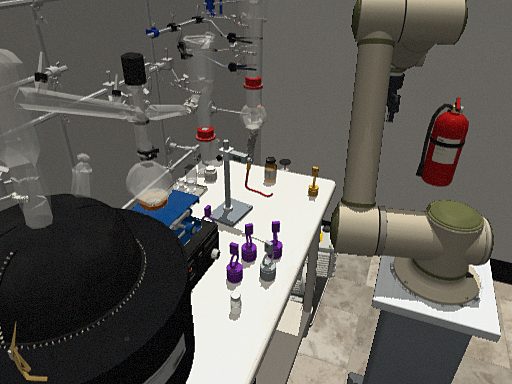

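View pics/t1.png

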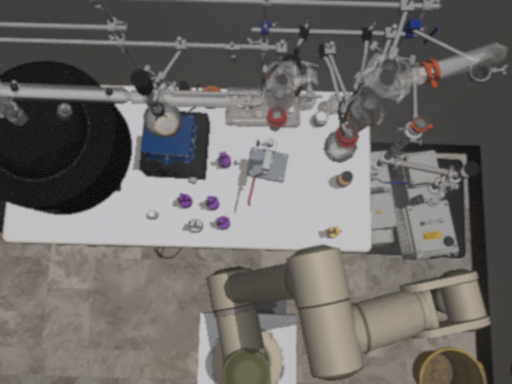

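The side view shows the stand base at (232,212), the hook's toe near (260,193), the steel weight at (268,265) and purple look-alikes around it. In the top view the steel weight is at (196,226), the vial at (152,214), the brass weight at (334,232), the bottle at (344,179) and the stand at (268,163).

```bash
python3 - <<'E'
from h import *
import pickle
a,b=pickle.load(open('p1.pkl','rb'))
A=cv2.resize(a['color'][130:310,195:295],None,fx=3.3,fy=3.3,interpolation=cv2.INTER_CUBIC)
B=cv2.resize(b['color'][130:250,170:290],None,fx=3.9,fy=3.9,interpolation=cv2.INTER_CUBIC)
B=cv2.copyMakeBorder(B,0,A.shape[0]-B.shape[0],0,0,cv2.BORDER_CONSTANT)
cv2.imwrite('pics/c1.png',np.hstack([A,B])[:,:,::-1])
E
```

```text
(no output)
```

View pics/c1.png

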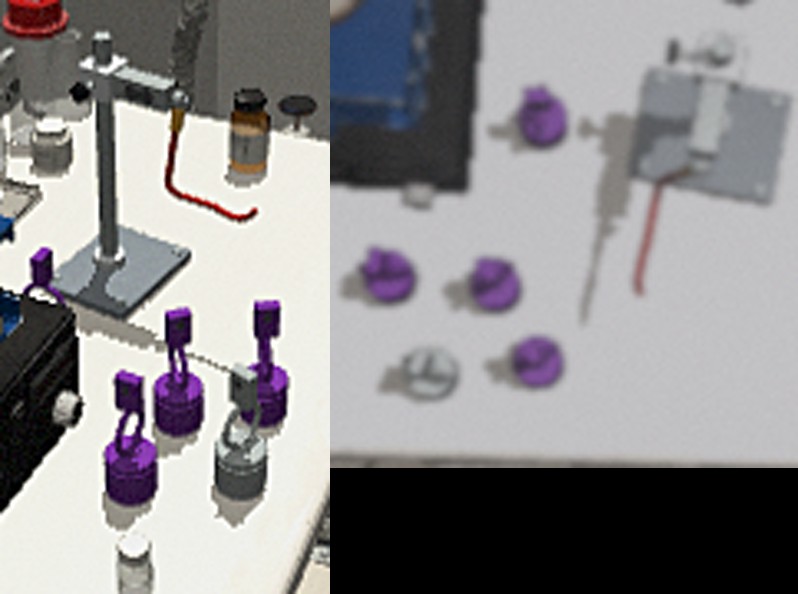

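The crop gives the stand base corners in the top view as (650,68), (790,98), (768,204) and (632,180). The steel weight's cylinder is at (430,372), with its tab about (434,378). The toe's tip is at (640,290) top and (252,213) side.

```bash
python3 - <<'E'
from h import *
import pickle
a,b=pickle.load(open('p1.pkl','rb'))
T=lambda c:(170+(c[0]-330)/3.9-.37,130+c[1]/3.9-.37)
S=lambda c:(195+c[0]/3.3-.35,130+c[1]/3.3-.35)
C=np.array([onz(b,*T(c),.014) for c in[(650,68),(790,98),(768,204),(632,180)]])
print(C.round(3),C.mean(0).round(4))
for i,j in((0,1),(3,2),(3,0),(2,1)):
    d=C[i]-C[j];print(np.linalg.norm(d),np.degrees(np.arctan2(d[1],d[0])))
print('base side',[onz(a,*S(c),.014).round(3) for c in[(115,226),(190,254),(125,315),(45,288)]])
print('post top',onz(a,*S((102,36)),.269))
print('steel bottom-ish',onz(b,*T((430,372)),.042), 'tab side',onz(a,*S((243,382)),.109),'cyl top side',onz(a,*S((241,440)),.042))
Z=lambda im,u,v:cv2.resize(im['color'][v-16:v+16,u-16:u+16],None,fx=12,fy=12,interpolation=cv2.INTER_CUBIC)
cv2.imwrite('pics/c2.png',np.hstack([Z(a,268,258),Z(b,196,225)])[:,:,::-1])
E
```

```text
[[ 0.706  0.004  0.014]
 [ 0.682 -0.12   0.014]
 [ 0.587 -0.103  0.014]
 [ 0.605  0.017  0.014]] [ 0.6449 -0.0506  0.014 ]
0.12655024924021563 79.17763841277343
0.12078327066756145 81.40893088430977
0.10226268022065824 172.72798641161137
0.09736504633015314 169.45664368920313
base side [array([ 0.682, -0.113,  0.014]), array([ 0.588, -0.095,  0.014]), array([0.608, 0.025, 0.014]), array([0.7  , 0.015, 0.014])]
post top [ 0.65820149 -0.04765434  0.269     ]
steel bottom-ish [0.42897865 0.18205727 0.042     ] tab side [0.43214712 0.18391079 0.109     ] cyl top side [0.43421278 0.1779482  0.042     ]
```

View pics/c2.png

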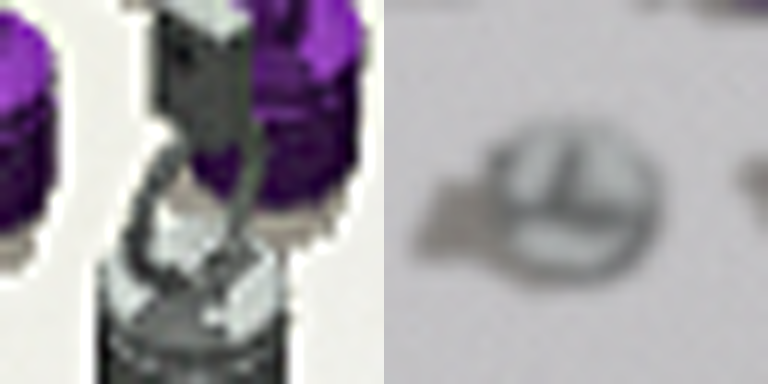

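```bash
cat > swing.py <<'E'
from h import *
def tip(im,n):
    c=im['color'].astype(int); m=(c[...,0]>c[...,1]*1.6+20)&(c[...,0]>c[...,2]*1.6+15)
    u0,u1,v0,v1=(225,300,165,225) if n=='side' else(225,285,160,222)
    v,u=np.nonzero(m[v0:v1,u0:u1]); u=u+u0; v=v+v0
    k=u>=u.max()-1 if n=='side' else v>=v.max()-1
    return u[k].mean(),v[k].mean()
def run(n,N=12):
    P=[];t=[]
    for i in range(N):
        t.append(status.observe()['time_s']); im=get_image(n); P.append(tip(im,n))
    P=np.array(P);t=np.array(t);w=2*np.pi/.55
    A=np.c_[np.ones(N),np.cos(w*t),np.sin(w*t)]; X=np.linalg.lstsq(A,P,rcond=None)[0]
    return im,X,np.abs(A@X-P).max(0),P,t
if __name__=='__main__':
    a,Xa,ra,Pa,ta=run('side'); b,Xb,rb,Pb,tb=run('top')
    print(Xa.round(1),ra.round(1));print(Xb.round(1),rb.round(1)); print(ta[0],tb[-1])
    p,e=tri(a,Xa[0],b,Xb[0]);print('mean tip',p,e)
    print('top at z.14',onz(b,*Xb[0],.141),'side',onz(a,*Xa[0],.141))
    amp=np.hypot(Xb[1],Xb[2]);print('amp top px',amp)
E
python3 swing.py
```

```text
Traceback (most recent call last):
  File "swing.py", line 16, in <module>
    a,Xa,ra,Pa,ta=run('side'); b,Xb,rb,Pb,tb=run('top')
                                             ~~~^^^^^^^
  File "swing.py", line 11, in run
    t.append(status.observe()['time_s']); im=get_image(n); P.append(tip(im,n))
                                                                    ~~~^^^^^^
  File "swing.py", line 6, in tip
    k=u>=u.max()-1 if n=='side' else v>=v.max()-1
                                        ~~~~~^^
ValueError: zero-size array to reduction operation maximum which has no identity
```

```bash
sed -i "s/m=(c\[.*$/k=(1.6,20) if n=='side' else (1.2,10); m=(c[...,0]>c[...,1]*k[0]+k[1])\&(c[...,0]>c[...,2]*k[0]+k[1])/" swing.py; python3 swing.py
```

```text
[[275.  190.5]
 [ -2.4   2.3]
 [ -3.9   3.7]] [0.4 0.9]
[[ 2.589e+02  2.017e+02]
 [-3.800e+00 -2.000e-01]
 [-9.000e+00 -1.900e+00]] [0.9 7.8]
0.75 1.9
mean tip [ 0.4925737  -0.02549736  0.14341263] 0.010454223080441487
top at z.14 [ 0.4980772  -0.02438589  0.141     ] side [ 0.48834889 -0.02920695  0.141     ]
amp top px [9.74233116 1.92713672]
```

```bash
python3 - <<'E'
from h import *
s=status.observe();print(np.round(s['tool_rot'],3).tolist(),s['position'],s['grip_width'],s['time_s'])
E
```

```text
[[0.907, 0.422, 0.0], [0.422, -0.907, 0.0], [0.0, 0.0, -1.0]] [ 0.2321625  -0.49857272  0.23133159] 0.08494197874338 1.95
```

```bash
python3 -m handwheel '1.2 3.7 0 0 0 -4 1;2.5 7.5 0 0 0 -8 1;3.7 11.2 0 0 0 -12 1;5 15 0 0 0 -17 1;6.2 18.7 0 0 0 -21 1;7.5 22.5 0 0 0 -25 1;8.7 26.2 0 0 0 -30 1;10 30 0 0 0 -34 1' 20
```

```text
time_s: 2.62
position: [0.3322, -0.1969, 0.2315]
tool_rot: [[0.987, -0.162, 0.0], [-0.162, -0.987, -0.001], [0.001, 0.0, -1.0]]
ft_force: [1.1, -0.2, 0.1]
grip_width: 0.0854
gripper_force: 0.0
```

```bash
python3 -m handwheel '1 3.7 -1 0 0 0 1;2 7.2 -2.5 0 0 0 1;3.2 10.6 -4.5 0 0 0 1;4.4 13.8 -6.7 0 0 0 1;5.5 16.6 -9.2 0 0 0 1;6.7 19 -11.9 0 0 0 1;6.7 19 -11.9 0 0 0 1'; cat > look.py <<'E'
import sys
from h import *
tag=sys.argv[1]; a=snap('side',tag+'s');b=snap('top',tag+'t')
W=eval(sys.argv[2]) # (u,v,size) side, top
o=[cv2.resize(i['color'][v-s:v+s,u-s:u+s],(390,390),interpolation=cv2.INTER_CUBIC) for i,(u,v,s) in zip((a,b),W)]
cv2.imwrite(f'pics/{tag}c.png',np.hstack(o)[:,:,::-1])
E
python3 look.py l1 '(270,190,50),(250,190,50)'
```

```text
time_s: 3.2
position: [0.3982, -0.0049, 0.1089]
tool_rot: [[0.988, -0.153, -0.006], [-0.153, -0.988, 0.003], [-0.006, -0.002, -1.0]]
ft_force: [-1.4, -0.4, -0.5]
grip_width: 0.0856
gripper_force: 0.0
```

View pics/l1c.png

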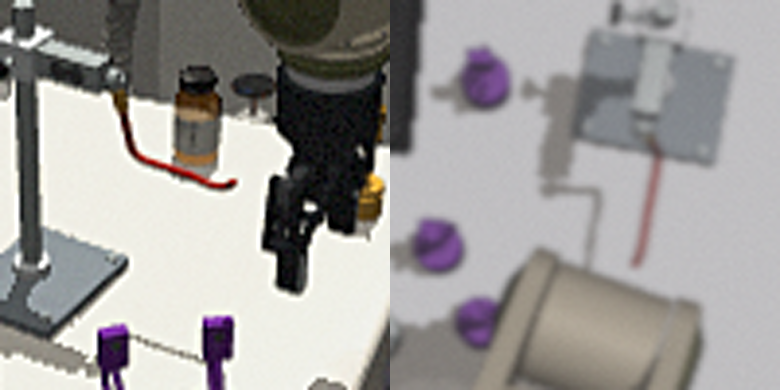

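The open gripper stands in front of the hook's tip (side crop 235,183; top crop 635,262), in line with the toe. I'll move in to straddle it, then close.

```bash
python3 -m handwheel '3 -0.5 0.3 0 0 0 1;6 -1 0.3 0 0 0 1;9 -1.5 0.3 0 0 0 1;11 -1.9 0.3 0 0 0 1;11 -1.9 0.3 0 0 0 1;11 -1.9 0.3 0 0 0 1'; python3 look.py l2 '(265,190,50),(250,180,50)'
```

```text
time_s: 3.8
position: [0.5096, -0.029, 0.1161]
tool_rot: [[0.987, -0.158, 0.001], [-0.158, -0.987, -0.001], [0.001, 0.0, -1.0]]
ft_force: [0.1, -0.3, 0.3]
grip_width: 0.0854
gripper_force: 0.0
```

View pics/l2c.png

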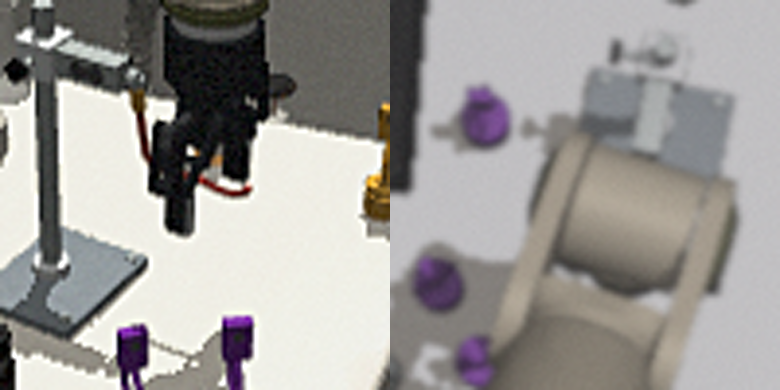

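The fingers straddle the toe, with the tip visible in the side crop at (250,190). Now I'll close.

```bash
python3 -m handwheel '0 0 0 0 0 0 0.7;0 0 0 0 0 0 0.5;0 0 0 0 0 0 0.35;0 0 0 0 0 0 0.25;0 0 0 0 0 0 0.15' 20;  python3 -m handwheel '0 0 0 0 0 0 0.1;0 0 0 0 0 0 0;0 0 0 0 0 0 0;0 0 0 0 0 0 0;0 0 0 0 0 0 0'; python3 - <<'E'
from swing import *
a=snap('side','l3s'); print(tip(a,'side'))
E
```

```text
time_s: 4.32
position: [0.509, -0.0275, 0.1154]
tool_rot: [[0.988, -0.157, 0.0], [-0.157, -0.988, 0.0], [0.0, -0.0, -1.0]]
ft_force: [-0.6, 0.4, 0.8]
grip_width: 0.0255
gripper_force: 0.0
time_s: 4.73
position: [0.5091, -0.0275, 0.1153]
tool_rot: [[0.988, -0.157, -0.0], [-0.157, -0.988, 0.0], [-0.0, -0.0, -1.0]]
ft_force: [-0.6, 0.1, 0.2]
grip_width: 0.0061
gripper_force: 19.9
(np.float64(275.5), np.float64(191.0))
```

```bash
python3 -m handwheel '0 0 0 0 0 0 0.12;0 0 0 0 0 0 0.2;0 0 0 0 0 0 0.25;0 0 0 0 0 0 0.25';  python3 - <<'E'
from swing import *
a,X,r,P,t=run('side',11); print(X.round(2),r.round(2)); print(P.T); print(status.observe()['grip_width'])
E
```

```text
time_s: 5.12
position: [0.5092, -0.0276, 0.1153]
tool_rot: [[0.988, -0.157, 0.0], [-0.157, -0.988, 0.0], [0.0, -0.0, -1.0]]
ft_force: [-0.3, 0.3, -1.2]
grip_width: 0.0212
gripper_force: 0.0
[[ 2.7511e+02  1.9142e+02]
 [ 2.0000e-02 -1.0000e-02]
 [-4.2000e-01  2.6000e-01]] [0.29 0.17]
[[274.66666667 274.66666667 275.33333333 275.33333333 275.33333333
  275.5        275.33333333 275.33333333 275.33333333 274.66666667
  274.66666667]
 [191.66666667 191.66666667 191.33333333 191.33333333 191.33333333
  191.         191.33333333 191.33333333 191.33333333 191.66666667
  191.66666667]]
0.021272128647314564
```

```bash
python3 -m handwheel '0.05 0.25 0 0 0 0 0.2;0.05 0.25 0 0 0 0 0.1;0.05 0.25 0 0 0 0 0;0.05 0.25 0 0 0 0 0;0.05 0.25 0 0 0 0 0;0.05 0.25 0 0 0 0 0;0.05 0.25 0 0 0 0 0;0.05 0.25 0 0 0 0 0'; python3 -m handwheel '0 0 0 0 0 0 0.05;0 0 0 0 0 0 0.1;0 0 0 0 0 0 0.2;0 0 0 0 0 0 0.25;0 0 0 0 0 0 0.25';  python3 - <<'E'
from swing import *
a,X,r,P,t=run('side',11); print(X.round(2),r.round(2)); print(P.T.round(1)); print(status.observe()['grip_width'])
E
```

```text
time_s: 6.33
position: [0.5097, -0.0251, 0.1154]
tool_rot: [[0.988, -0.157, 0.0], [-0.157, -0.988, 0.0], [0.0, -0.0, -1.0]]
ft_force: [-0.4, 0.7, 0.7]
grip_width: 0.0062
gripper_force: 19.5
time_s: 6.75
position: [0.5097, -0.0251, 0.1153]
tool_rot: [[0.988, -0.157, 0.0], [-0.157, -0.988, -0.0], [0.0, 0.0, -1.0]]
ft_force: [0.1, -0.6, 0.5]
grip_width: 0.0214
gripper_force: 0.0
[[ 2.7521e+02  1.9139e+02]
 [ 1.0000e-01 -5.0000e-02]
 [ 2.1000e-01 -1.1000e-01]] [0.32 0.16]
[[275.3 275.3 275.3 275.3 274.7 274.7 275.3 275.3 275.3 275.3 275.3]
 [191.3 191.3 191.3 191.3 191.7 191.7 191.3 191.3 191.3 191.3 191.3]]
0.02145916785313972
```

```bash
python3 -m handwheel '0 0 0 0 0 0 0.4;-2 0.32 0 0 0 0 0.5;-5 0.79 0 0 0 0 0.5;-8 1.26 0 0 0 0 0.5;-11 1.74 0 0 0 0 0.5;-11.5 3 3 0 0 0 0.5;-11 5.5 6 0 0 0 0.5;-10.5 9 7.5 0 0 0 0.5'; python3 -m handwheel '0.8 3.7 0.5 0 0 0 0.5;1.7 7.4 0.5 0 0 0 0.5;2.5 11 0.5 0 0 0 0.5;2.7 11.8 0.5 0 0 0 0.5;2.7 11.8 0.5 0 0 0 0.5'; python3 - <<'E'
from swing import *
a,X,r,P,t=run('side',8); print(P.T.round(1))
E
```

```text
time_s: 7.97
position: [0.4052, 0.0646, 0.1934]
tool_rot: [[0.987, -0.16, 0.004], [-0.16, -0.987, -0.001], [0.004, 0.0, -1.0]]
ft_force: [1.8, -1.3, -0.1]
grip_width: 0.0427
gripper_force: 0.0
time_s: 8.38
position: [0.4317, 0.1847, 0.1951]
tool_rot: [[0.988, -0.153, -0.0], [-0.153, -0.988, 0.0], [-0.0, -0.0, -1.0]]
ft_force: [-0.5, 0.2, 0.0]
grip_width: 0.0429
gripper_force: 0.0
[[257.7 257.7 258.3 257.7 258.3 258.3 257.7 257.7]
 [187.3 187.3 187.7 187.3 187.7 187.7 187.3 187.3]]
```

```bash
python3 -m handwheel '0 0 -3 0 0 0 0.6;0 0 -5 0 0 0 0.6;0 0 -5 0 0 0 0.6'; python3 look.py l4 '(265,240,32),(196,220,32)'
```

```text
time_s: 9.03
position: [0.43, 0.1821, 0.1425]
tool_rot: [[0.987, -0.158, -0.006], [-0.158, -0.987, -0.001], [-0.006, 0.002, -1.0]]
ft_force: [-0.8, 0.6, 1.3]
grip_width: 0.0513
gripper_force: 0.0
```

View pics/l4c.png

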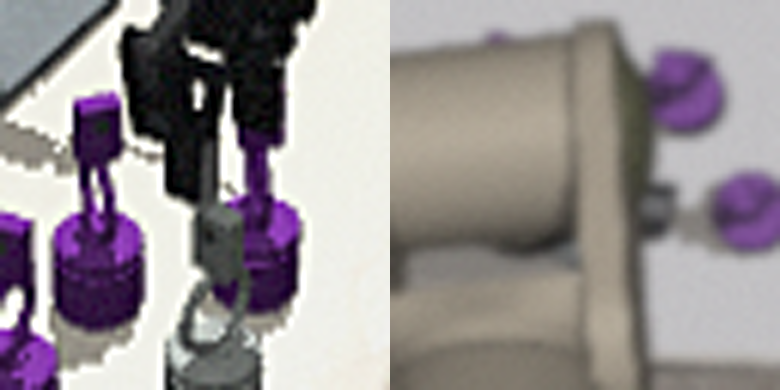

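The fingers straddle the line above the tab in the side crop (tips at 185,190 and 262,140, tab at 220,235), so I'll descend and grip.

```bash
python3 -m handwheel '0.1 0.1 -2.5 0 0 0 0.6;0.1 0.1 -5.2 0 0 0 0.6;0.1 0.1 -5.2 0 0 0 0.6;0.1 0.1 -5.2 0 0 0 0.4;0.1 0.1 -5.2 0 0 0 0.2;0.1 0.1 -5.2 0 0 0 0.05;0.1 0.1 -5.2 0 0 0 0;0.1 0.1 -5.2 0 0 0 0' 60; python3 -m handwheel '0 0 0 0 0 0 0;0 0 0 0 0 0 0' 60
```

```text
time_s: 9.8
position: [0.4339, 0.1843, 0.0951]
tool_rot: [[0.988, -0.157, 0.004], [-0.157, -0.988, 0.001], [0.004, -0.002, -1.0]]
ft_force: [-0.4, 1.4, 8.4]
grip_width: 0.0108
gripper_force: 59.7
time_s: 9.97
position: [0.4339, 0.1843, 0.0951]
tool_rot: [[0.988, -0.157, 0.004], [-0.157, -0.988, 0.001], [0.004, -0.002, -1.0]]
ft_force: [-0.6, 1.6, 8.2]
grip_width: 0.0107
gripper_force: 59.7
```

```bash
python3 -m handwheel '0 0 1.5 0 0 0 0;0 0 4 0 0 0 0;0 0 7.5 0 0 0 0;0 0 11 0 0 0 0;0 0 14 0 0 0 0;0 0 14 0 0 0 0;0 0 14 0 0 0 0;0 0 14 0 0 0 0' 60; python3 look.py l5 '(270,210,50),(225,200,50)'
```

```text
time_s: 10.63
position: [0.4318, 0.1838, 0.2323]
tool_rot: [[0.988, -0.157, -0.002], [-0.157, -0.988, -0.0], [-0.002, 0.001, -1.0]]
ft_force: [-0.7, 0.3, -4.4]
grip_width: 0.0109
gripper_force: 59.3
```

View pics/l5c.png

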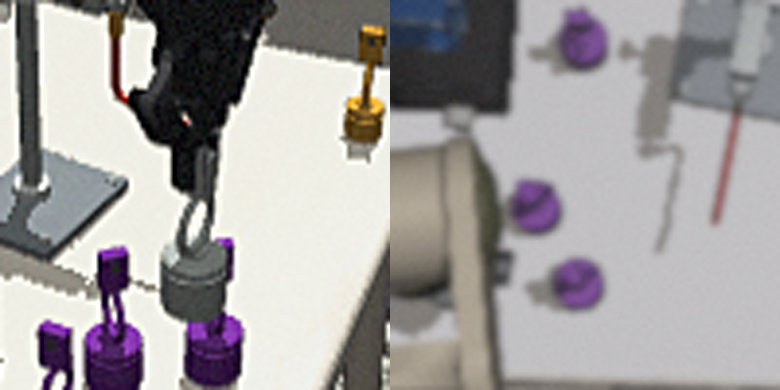

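The weight hangs upright in the gripper, clear of the purple ones (side crop 195,275). I'll carry it over to the front of the hook.

```bash
python3 -m handwheel '0 -2 0.5 0 0 0 0;0 -5.5 0.5 0 0 0 0;-0.1 -9.5 0.5 0 0 0 0;-0.2 -13.5 0.5 0 0 0 0;-0.3 -17 0 0 0 0 0;-0.3 -19.7 -2 0 0 0 0;-0.3 -19.7 -4.5 0 0 0 0;-0.3 -19.7 -6.4 0 0 0 0'; python3 -m handwheel '0 0 0 0 0 0 0;0 0 0 0 0 0 0;0 0 0 0 0 0 0'; python3 look.py l6 '(285,190,40),(250,190,40)'
```

```text
time_s: 11.4
position: [0.4287, -0.0143, 0.1669]
tool_rot: [[0.987, -0.16, -0.003], [-0.16, -0.987, 0.001], [-0.003, -0.0, -1.0]]
ft_force: [0.8, 0.0, -4.8]
grip_width: 0.0108
gripper_force: 59.7
time_s: 11.65
position: [0.4301, -0.013, 0.17]
tool_rot: [[0.988, -0.156, 0.001], [-0.156, -0.988, -0.0], [0.001, 0.0, -1.0]]
ft_force: [0.5, 0.1, -3.6]
grip_width: 0.0111
gripper_force: 59.7
```

View pics/l6c.png

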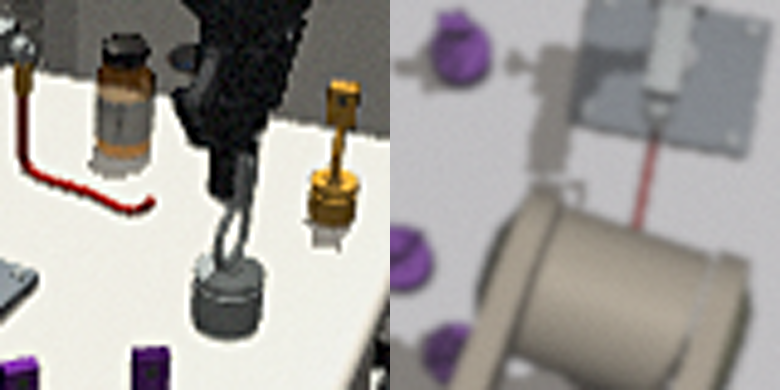

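```bash
python3 - <<'E'
from h import *
a=get_image('side')
e=np.array([.4301,-.013,.140])
print('eye pred',proj(a,e),'seen',(292.6-.4,197.6-.4))
d=np.array([.988,-.156,0])
for s in(.045,.05,.055):print(s,proj(a,e+d*s))
print('tip top',proj(a,e+d*.05+[0,0,.009]),'low',proj(a,e+d*.05-[0,0,.0105]))
print('seat',proj(a,[*(e+d*.073)[:2],.133]))
E
```

```text
eye pred [291.81342094 197.49105926] seen (292.20000000000005, 197.2)
0.045 [278.34438155 193.24483558]
0.05 [276.87403384 192.78129656]
0.055 [275.40882775 192.31937848]
tip top [276.9851065  190.25597663] low [276.74553769 195.70275252]
seat [270.11120212 192.61112587]
```

Side crop: eye at (232,232) and tip at (150,202). The predicted eye position matches the view and lines up with the tip, so I'll advance along the toe.

```bash
python3 -m handwheel '1.2 -0.19 0 0 0 0 0;2.4 -0.38 0 0 0 0 0;3.6 -0.57 0 0 0 0 0;4.8 -0.76 0 0 0 0 0;6 -0.95 0 0 0 0 0;7.2 -1.14 0 0 0 0 0;7.2 -1.14 0 0 0 0 0;7.2 -1.14 0 0 0 0 0';python3 look.py l7 '(275,190,32),(250,190,40)'
```

```text
time_s: 12.47
position: [0.5018, -0.0243, 0.1696]
tool_rot: [[0.988, -0.156, 0.0], [-0.156, -0.988, -0.0], [0.0, 0.0, -1.0]]
ft_force: [0.1, -0.3, -3.4]
grip_width: 0.0109
gripper_force: 59.7
```

View pics/l7c.png

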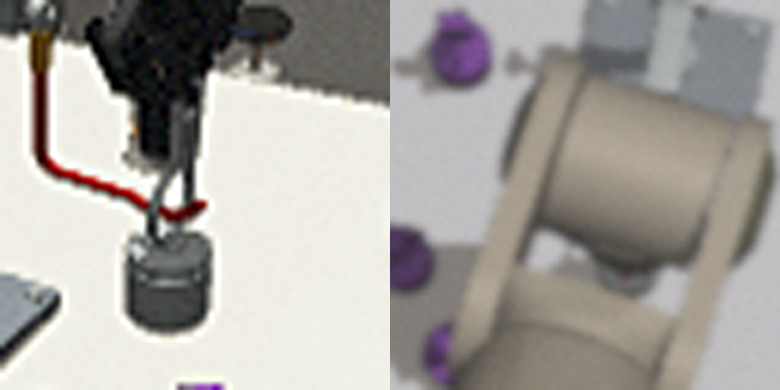

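The red toe passes through the eye (side crop 185,212). I'll lower until the hook carries the weight.

```bash
python3 -m handwheel '0 0 -0.4 0 0 0 0;0 0 -0.8 0 0 0 0;0 0 -1.2 0 0 0 0;0 0 -1.5 0 0 0 0;0 0 -1.7 0 0 0 0;0 0 -1.7 0 0 0 0;0 0 -1.7 0 0 0 0';python3 -m handwheel '0 0 -0.1 0 0 0 0;0 0 -0.2 0 0 0 0;0 0 -0.2 0 0 0 0;0 0 -0.2 0 0 0 0'
```

```text
time_s: 13.15
position: [0.5016, -0.0245, 0.1522]
tool_rot: [[0.988, -0.157, -0.0], [-0.157, -0.988, 0.0], [-0.0, -0.0, -1.0]]
ft_force: [-0.2, -0.7, -4.0]
grip_width: 0.0106
gripper_force: 59.7
time_s: 13.48
position: [0.5019, -0.0245, 0.1505]
tool_rot: [[0.988, -0.157, 0.001], [-0.157, -0.988, -0.0], [0.001, 0.0, -1.0]]
ft_force: [1.4, -0.1, -3.6]
grip_width: 0.0111
gripper_force: 59.8
```

```bash
python3 -m handwheel '0 0 -0.1 0 0 0 0;0 0 -0.2 0 0 0 0;0 0 -0.2 0 0 0 0';python3 -m handwheel '0 0 -0.1 0 0 0 0;0 0 -0.2 0 0 0 0;0 0 -0.2 0 0 0 0'; python3 look.py l8 '(275,190,32),(250,190,40)'
```

```text
time_s: 13.73
position: [0.5023, -0.0247, 0.1496]
tool_rot: [[0.988, -0.157, 0.002], [-0.157, -0.988, -0.001], [0.003, 0.0, -1.0]]
ft_force: [-0.9, 0.0, 7.6]
grip_width: 0.0105
gripper_force: 61.4
time_s: 13.98
position: [0.5026, -0.0248, 0.1491]
tool_rot: [[0.988, -0.157, 0.005], [-0.157, -0.988, -0.002], [0.005, 0.001, -1.0]]
ft_force: [-4.0, 0.6, 20.4]
grip_width: 0.011
gripper_force: 63.2
```

View pics/l8c.png

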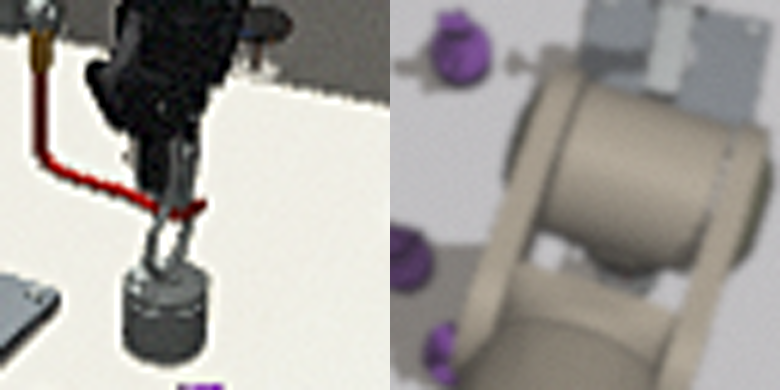

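The wire now bears on the top of the ring, and the wrist reads 20 N. I'll ease up slightly and release gently.

```bash
python3 -m handwheel '0 0 0.15 0 0 0 0;0 0 0.25 0 0 0 0;0 0 0.25 0 0 0 0;0 0 0.25 0 0 0 0' 20; python3 -m handwheel '0 0 0 0 0 0 0.16;0 0 0 0 0 0 0.2;0 0 0 0 0 0 0.25;0 0 0 0 0 0 0.35;0 0 0 0 0 0 0.5;0 0 0 0 0 0 0.5'; python3 -m handwheel '0 0 1 0 0 0 0.5;0 0 3 0 0 0 0.5;0 0 5 0 0 0 0.5;0 0 7 0 0 0 0.5;-2 0.3 9 0 0 0 0.5;-5 0.8 10 0 0 0 0.5;-8 1.2 10 0 0 0 0.5'; python3 - <<'E'
from swing import *
a=[];
for i in range(11):
    im=get_image('side');c=im['color'].astype(int); W=c[165:240,240:310]
    g=(W.max(2)<150)&(W.max(2)-W.min(2)<25)
    v,u=np.nonzero(g[38:60]); a.append((*tip(im,'side'),u.mean()+240,v.mean()+203))
print(np.round(a,1)); cv2.imwrite('pics/f.png',cv2.resize(im['color'][140:230,225:315],(540,540),interpolation=cv2.INTER_CUBIC)[:,:,::-1])
E
```

```text
time_s: 14.42
position: [0.5025, -0.0247, 0.1496]
tool_rot: [[0.988, -0.157, 0.003], [-0.157, -0.988, -0.001], [0.003, 0.0, -1.0]]
ft_force: [2.5, -0.1, 5.8]
grip_width: 0.0106
gripper_force: 61.3
time_s: 14.92
position: [0.5016, -0.0245, 0.1487]
tool_rot: [[0.988, -0.157, -0.0], [-0.157, -0.988, 0.0], [-0.0, -0.0, -1.0]]
ft_force: [0.3, -0.3, 0.8]
grip_width: 0.0428
gripper_force: 0.0
time_s: 15.5
position: [0.4215, -0.0125, 0.2505]
tool_rot: [[0.988, -0.157, 0.003], [-0.157, -0.988, -0.001], [0.004, 0.001, -1.0]]
ft_force: [-0.0, 0.2, 0.0]
grip_width: 0.0427
gripper_force: 0.0
[[275.3 191.3 264.3 210.9]
 [275.3 191.3 264.2 210.9]
 [275.3 191.3 264.1 210.9]
 [275.3 191.3 264.1 210.8]
 [275.3 191.3 264.1 210.9]
 [275.5 191.  264.2 210.8]
 [275.3 191.3 264.3 210.8]
 [275.3 191.3 264.3 210.9]
 [275.3 191.3 264.2 210.9]
 [275.3 191.3 264.1 210.8]
 [275.3 191.3 264.2 210.9]]
```

View pics/f.png

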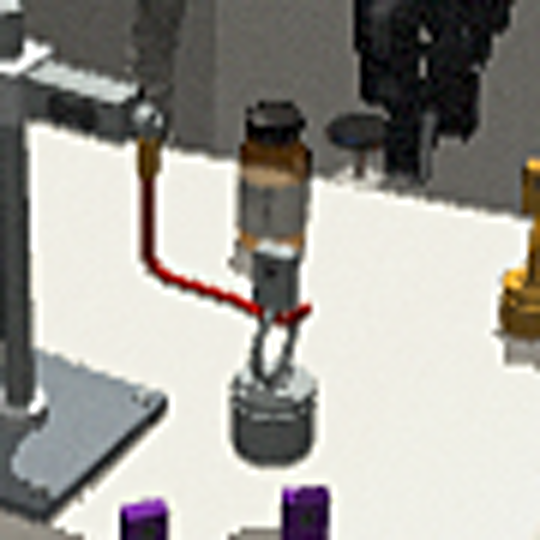

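The weight hangs in the bend of the hook (285,320 in the crop), and its position changes by no more than 0.2 px over 11 frames. I'm letting it settle a little longer before handing in.

```bash
for i in 1 2 3; do python3 -m handwheel '0 0 0 0 0 0 0.5;0 0 0 0 0 0 0.5;0 0 0 0 0 0 0.5;0 0 0 0 0 0 0.5;0 0 0 0 0 0 0.5;0 0 0 0 0 0 0.5;0 0 0 0 0 0 0.5;0 0 0 0 0 0 0.5' >/dev/null; done; python3 -c "
from rig import env
print(env.close_job())"
```

```text
the job is handed in; nothing more can be done
None
```

The hook was stopped with a light grip, leaving only about 0.01–0.02 rad of swing, and the steel weight now hangs still in its bend; the job is handed in after about 18 s of robot time, and the arm never went near the brass weight, bottle or vial.

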